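Pop the wide curing box's push-push hatch

TASK

Two white light-curing boxes stand shut on the worktop. Press once on the round mark near the front edge of the wider box's hatch until its push-push latch lets go, draw back so that the hatch pops up, and watch for two seconds that it stays open by itself. Only press: pick nothing up, leave the narrower box shut and the things around where they are.

Things in the scene. Friction and masses are not known exactly. Their poses are not given: they have to be found in the camera images.
- wide_box: white box 156 mm wide (its y), 120 deep (its x), 70 high, fixed, turned up to 0.35 rad; origin at the centre of its underside, x from its front to its back. On top a white hatch with an amber window: 122 mm wide, 93 deep, 12 thick, 10 mm proud of the box; hinge line at the back, parallel to y, 46 mm behind the origin and 74 mm up
- wide_box_press (a point): the spot to press: centre of the round mark (25 mm ring) on the top face of the wide box's hatch, 80 mm above the worktop when shut, 32 mm in front of the box's origin; the hatch's front edge lies 16 mm further forward. It moves with the hatch. Its x points from the front to the hinge, z up out of the hatch
- wide_box_lid (a joint): angle of the wide box's hatch, rad: 0 (within 0.006) latched shut, -0.077 pressed in to its hard stop, 0.60 popped (front edge 54 mm higher, held by its spring). Press the mark down 6 mm (about 3 N, then the hard stop) and let go: it springs up and stays. Pressed under 4 mm it may stay latched. A second press on the popped hatch latches it again
- wide_box_pin (a joint): position of the follower inside the wide box's latch, m: 0 latched, about +0.004 once pressed fully in and while the hatch comes up, about -0.004 after the hatch has popped (set for the next press). Out of reach; no need to use it
- narrow_box_press (a point): the same round mark on the hatch of the narrow box (92 mm wide, hatch 58 mm wide, otherwise the same as the wide box), fixed to the worktop; not to be pressed
- narrow_box_lid (a joint): angle of the narrow box's hatch, rad: 0 shut and latched; to be left so
- green_cast: loose green dental cast, 51x66x31 mm, origin at the centre of its underside; to be left alone
- white_cast: loose white dental cast, 51x66x31 mm, origin at the centre of its underside; to be left alone
- small_jar: loose small jar with a blue cap, 37 mm across, 50 mm high, between the two boxes, origin at the centre of its underside; to be left alone
- powder_jar: loose white jar with a white cap, 53 mm across, 62 mm high, behind the boxes, origin at the centre of its underside; to be left alone
- brown_bottle: loose brown bottle with a black cap, 41 mm across, 78 mm high, behind the boxes, origin at the centre of its underside; to be left alone
- scoop: loose blue scoop, 39x107x25 mm, right of the boxes, origin at the centre of its underside; to be left alone
- wheel: loose pale polishing wheel, 32 mm across, 12 mm high, left of the boxes, origin at the centre of its underside; to be left alone
Not all that is in view belongs to the job. What is shaped like the wide_box but purple is not meant.

How it is judged:
By the outcome, as a careful person would: the job done as asked, in the order asked, and still so for the second after the job is handed in, with the robot touching nothing.
It also fails if it takes over 32 s, if anything falls off the work surface, if the arm or the gripper's body presses on something with over 40 N, if the wrist force passes 120 N, or if a joint passes its speed limit or range.

ROBOT

A 7-joint arm with a two-finger parallel gripper is mounted at the origin on a cart in front of the work surface, level with it; the furniture and walls round the work are solid. World frame = base frame: x ahead of the robot, y to its left, z up, the work surface at z = 0. Lengths are in m, angles in rad, forces in N, time in s.
With the tool pointing down it reaches from about 0.4 to 0.85 m from the base axis. Payload 4.5 kg.
Tool frame: the origin (TCP) lies at the very end of the fingers, on their centre line; the grasp point (between the pads) lies 19 mm behind it; z points along the fingers, y is the line along which they close (so a half turn about z gives the same grasp; the last joint's range is limited). The gripper opens to 85 mm and grips with 20 to 120 N. Pads are 22 mm wide; open, the fingers measure 114 mm over their backs; the gripper's body (76 mm by 85 mm) begins 54 mm behind the grasp point. The pads swing forward as they close: fully open they stand 13 mm farther back than shut.
Start: joints at [1.28, 0.689, -0.195, 1.565, 0.157, 0.902, -0.215], TCP at [0.199, -0.592, 0.231] pointing down, gripper open.
Joint ranges: [-3.01, 3.01], [-0.46, 2.08], [-1.47, 1.51], [0.13, 2.56], [-1, 4.14], [0.04, 2.09], [-2.66, 2.66]. Speed limits (rad/s): [2.57, 2.57, 3.14, 3.14, 3.14, 3.14, 3.14].

INTERFACE

Orientations are given as a 3x3 rotation matrix whose columns are the frame's x, y, z axes.
In Python, from bench import monitor, cams, ticket gives the robot as it stands. The module is installed in compiled form; this text tells all that it offers.
- The arm moves only by the tool drive_tool, never from a script. Its argument "series" is one flat list of numbers, 7 for each row, row after row: the shift along the tool's x, y, z in mm, then the turn, a rotation vector about the tool's x, y, z in rad, then the finger opening in mm, from 0 to 85.4. In form: [dx, dy, dz, ax, ay, az, grip, dx, dy, dz, ax, ay, az, grip, ...]. A call has 1 to 5 rows; each row is the pose to reach, as a shift and turn from the pose commanded when the call began, along the tool's axes at that moment; what a row does not reach only later rows make up. A row lasts 1/8 s, in which the tool goes at most 62.5 mm and 10.7 degrees, less where a joint would pass 70% of its speed; a pose out of reach is approached as far as the arm can. A call with a gripper value outside its range is refused whole. The fingers move at their own pace and stop on an object; "squeeze" is the grip in N (left out, the last holds). Time passes only in rows, so rows that repeat a pose let the fingers close. It gives the time, the measured TCP pose, the force, the opening and the grip force at its end, in the units of the state.
- monitor.state(): the state, without advancing time (a new reading comes with each control period).
- cams.camera(name): name is "side" or "top" or "wrist"; returns a dict with "color" (480x640x3 uint8, red, green, blue), "range_z" (480x640 float32, m along the optical axis (not along the pixel's ray), 0 where there is no reading), "K" (3x3 intrinsics, pixels), "R" (3x3) and "t" (3): a world point X has camera coordinates R X + t; the wrist camera has in their place "mount" (4x4, takes a point from camera to tool coordinates, whose origin is the TCP and whose axes are the flange's). Camera axes: x right, y down, z forward; pixel columns grow to the right and rows downward; lengths in m; the calibration is good to about 2 mm. A picture is of the moment at which its call begins: read the wrist's pose just before it.
- ticket.close_job(): hands the job in; it is judged then, once.
The state is a dict: "time_s": time; "joints": joint angles; "dq": joint speeds; "joint_efforts": joint torques, N m; "position": TCP position; "eef_rot": TCP orientation; "wrist_force": force on the tool from outside, world axes, zero at the start; "torque": the same for the moment, N m; "grip_width": opening from 0.0 (shut) to 1.0 (fully open); "grip_force": force on a finger pad.
Only numpy, scipy, OpenCV 4.12 (cv2) and the standard library are available. Lean on these libraries where they do the work, as an engineer would, in place of code of your own. Each camera call takes 0.05 s, during which the arm holds its last target. There are 200 camera calls.

## Working session

There is one attempt and no reset: what is moved stays moved. The work goes in short steps, Python scripts to look and compute and a tool call to move; the robot and the scene stay as the last step left them, time stands still between calls to the robot, and variables do not carry over. Pictures are saved under pics/ and viewed, at most 10 in all, crops included, and the job is handed in when it is done.

Besides the shell and the picture viewer there is one more tool, called after "Emit:" as name(argument=value, ...) on one line, values as JSON. drive_tool: Moves the arm, as the interface text tells. Its arguments: {"type":"object","properties":{"series":{"type":"array","items":{"type":"number"}},"squeeze":{"type":"number"}},"required":["series"]}

```bash
mkdir -p pics; cat > h.py <<'E'
import numpy as np, cv2
from bench import monitor, cams, ticket
def save(c,n): cv2.imwrite('pics/'+n,c['color'][:,:,::-1])
def cloud(c):
    z=c['range_z'];v,u=np.mgrid[:480,:640];K=c['K']
    P=np.stack([(u-K[0,2])/K[0,0]*z,(v-K[1,2])/K[1,1]*z,z],-1)
    W=(P-c['t'])@c['R']; W[z==0]=np.nan
    return W
E
python3 - <<'E'
from h import *
s=monitor.state();print(s['position'],s['eef_rot'],s['time_s'],s['wrist_force'])
for n in('top','side'):
    c=cams.camera(n);save(c,n+'.png');np.savez(n+'.npz',**c);W=cloud(c)
    print(n,W[100::70,60::130].round(3).tolist())
E
```

```text
[ 0.19918937 -0.59170456  0.23046423] [[ 9.47674408e-01  3.19237660e-01 -7.29350471e-04]
 [ 3.19238464e-01 -9.47672826e-01  1.73724044e-03]
 [-1.36593049e-04 -1.87917503e-03 -9.99998225e-01]] 0.0 [-0.19455259  0.37128936 -0.25677339]
top [[[0.945, 0.744, 0.24], [0.942, 0.405, 0.217], [0.95, 0.054, 0.156], [0.94, -0.309, 0.156], [0.927, -0.669, 0.164]], [[0.8, 0.852, 0.006], [0.778, 0.441, 0.068], [0.772, 0.059, 0.041], [0.758, -0.326, 0.057], [0.761, -0.755, -0.037]], [[0.586, 0.857, -0.002], [0.575, 0.458, 0.008], [0.564, 0.064, 0.003], [0.553, -0.332, -0.003], [0.559, -1.067, -0.722]], [[0.374, 0.855, 0.007], [0.363, 0.464, -0.0], [0.351, 0.07, -0.004], [0.341, -0.323, 0.003], [0.254, -1.071, -0.761]], [[0.008, 1.224, -0.796], [-0.007, 0.649, -0.79], [0.141, 0.076, -0.005], [-0.035, -0.492, -0.768], [0.195, -0.551, 0.341]], [[-0.297, 1.227, -0.796], [-0.31, 0.654, -0.787], [-0.063, 0.082, 0.01], [-0.341, -0.483, -0.784], [-0.362, -1.058, -0.798]]]
side [[[0.948, 0.68, 0.632], [0.947, -0.005, 0.511], [0.662, -0.674, 0.403], [0.139, -1.077, 0.353], [-0.424, -1.125, 0.367]], [[0.95, 0.716, 0.482], [0.95, 0.029, 0.283], [0.66, -0.674, 0.099], [0.11, -1.068, 0.023], [-0.464, -1.07, 0.062]], [[0.952, 0.753, 0.326], [0.838, 0.31, 0.155], [0.539, -0.144, -0.003], [0.079, -1.08, -0.342], [-0.521, -1.088, -0.285]], [[0.958, 0.787, 0.16], [0.47, 1.105, 0.4], [0.425, 0.367, 0.002], [0.062, 0.123, -0.082], [-0.577, -1.075, -0.652]], [[0.952, 0.838, -0.001], [0.651, 0.764, -0.001], [0.329, 0.796, 0.078], [0.04, 0.116, -0.346], [-0.542, -0.669, -0.792]], [[0.605, 1.289, 0.251], [0.553, 0.989, 0.004], [0.299, 0.925, 0.003], [0.015, 0.12, -0.629], [-0.473, -0.191, -0.792]]]
```

View pics/top.png

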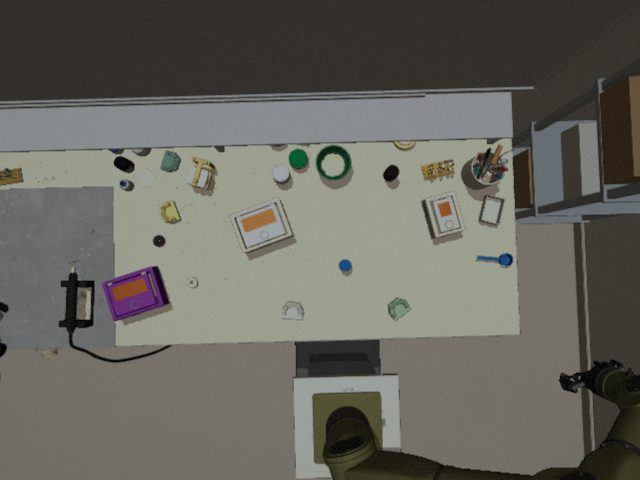

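View pics/side.png

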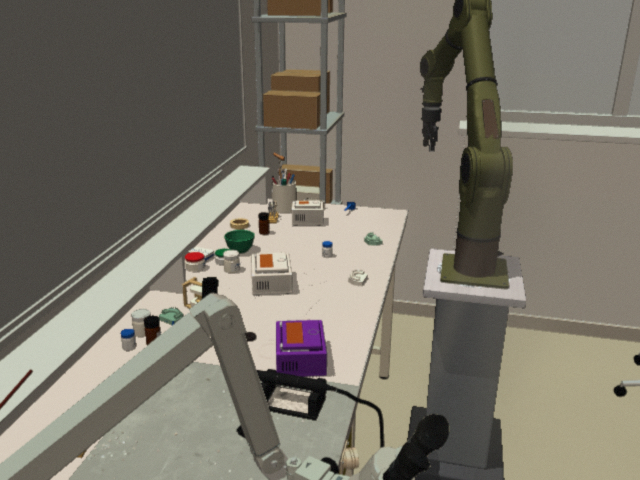

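Candidates: a wide white box at top-view (262,225), a narrow white box at (444,215) and a purple one at (136,293). The one at (262,225) fits because it is white and clearly the wider; its mark is near (267,238). I'll measure it and enlarge a crop.

```bash
python3 - <<'E'
from h import *
c=dict(np.load('top.npz'));W=cloud(c)
for nm,(u0,u1,v0,v1) in dict(wide=(222,302,188,262),narrow=(415,472,182,245)).items():
    S=W[v0:v1,u0:u1].reshape(-1,3);S=S[(S[:,2]>.05)&(S[:,2]<.1)]
    r=cv2.minAreaRect(S[:,:2].astype(np.float32));print(nm,r,np.median(S[:,2]),len(S))
    ctr=np.array(r[0])
    m=(abs(S[:,:2]-ctr)<.03).all(1);print(' hatch z',np.median(S[m,2]))
    cv2.imwrite(f'pics/{nm}.png',cv2.resize(c['color'][v0:v1,u0:u1,::-1],None,fx=6,fy=6,interpolation=cv2.INTER_CUBIC))
u0,v0=222,188
print('mark world @267,238',W[238,267],'amber',W[220,259])
for z in(.08,):
    K=c['K'];
    for px in((267,238),(258,219)):
        d=c['R'].T@np.linalg.inv(K)@[*px,1];o=-c['R'].T@c['t'];print(px,o+d*(z-o[2])/d[2])
E
```

```text
wide ((0.6112071871757507, 0.23685750365257263), (0.12128380686044693, 0.15681251883506775), 18.58651351928711) 0.0776913772468286 2103
 hatch z 0.08052318697011882
narrow ((0.639592170715332, -0.3296639621257782), (0.12995760142803192, 0.15175271034240723), 14.698524475097656) 0.07541852259578438 1255
 hatch z 0.07923350577415678
mark world @267,238 [0.57104358 0.21865303 0.07869088] amber [0.62390682 0.24036634 0.08157486]
(267, 238) [0.5709859  0.21853922 0.08      ]
(258, 219) [0.62702414 0.2433632  0.08      ]
```

View pics/wide.png

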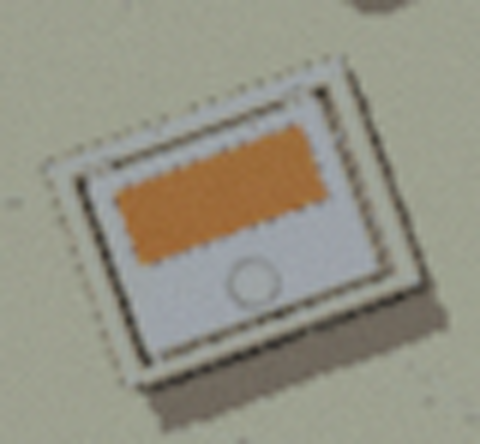

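The crop shows the ring at crop (254,283), i.e. top pixel (264,235), in front of the amber window. The box measures 121x157 mm and its hatch is at 80 mm, so it is the wide box. Its yaw is about 0.324 rad, nearly the same as the tool's. The mark is at about (0.580, 0.227, 0.080) by both pixel and geometry. I'll set out, closing the fingers on the way.

Emit:
drive_tool(series=[41,-43,0,0,0,0,0,82,-86,0,0,0,0,0,123,-129,0,0,0,0,0,164,-172,0,0,0,0,0,205,-216,0,0,0,0,0], squeeze=30)

```text
time_s: 0.72
position: [0.3254, -0.3204, 0.2312]
eef_rot: [[0.948, 0.319, 0.0], [0.319, -0.948, 0.0], [0.0, 0.0, -1.0]]
wrist_force: [1.4, 0.9, -0.5]
grip_width: -0.001
grip_force: 0.0
```

Emit:
drive_tool(series=[41,-43,0,0,0,0,0,82,-86,0,0,0,0,0,123,-129,0,0,0,0,0,164,-172,0,0,0,0,0,205,-216,0,0,0,0,0])

```text
time_s: 1.35
position: [0.4507, -0.0504, 0.2312]
eef_rot: [[0.948, 0.319, -0.0], [0.319, -0.948, -0.0], [-0.0, 0.0, -1.0]]
wrist_force: [0.7, -1.4, -0.5]
grip_width: 0.001
grip_force: 0.0
```

```bash
python3 - <<'E'
from h import *
s=monitor.state();print(s['position'],s['joints'])
d=s['eef_rot'].T@(np.array([.580,.227,.2])-s['position']) if hasattr(s['eef_rot'],'T') else np.array(s['eef_rot']).T@(np.array([.580,.227,.2])-np.array(s['position']))
print(d*1000)
E
```

```text
[ 0.45071845 -0.05036571  0.23121606] [ 0.09984075  0.4724421  -0.134437    2.06361101  0.10692691  0.61191657
 -1.3538    ]
[ 211.0055255  -221.64766217   31.12682592]
```

Emit:
drive_tool(series=[42,-44,6,0,0,0,0,84,-88,12,0,0,0,0,126,-132,18,0,0,0,0,168,-177,24,0,0,0,0,211,-221,31,0,0,0,0])

```text
time_s: 1.98
position: [0.58, 0.2265, 0.1998]
eef_rot: [[0.948, 0.319, -0.0], [0.319, -0.948, -0.001], [-0.001, 0.0, -1.0]]
wrist_force: [1.6, -0.3, -0.0]
grip_width: 0.001
grip_force: 0.0
```

Emit:
drive_tool(series=[0,0,0,0,0,0,0,0,0,0,0,0,0,0])

```text
time_s: 2.22
position: [0.579, 0.2237, 0.1996]
eef_rot: [[0.948, 0.319, -0.001], [0.319, -0.948, -0.002], [-0.002, 0.001, -1.0]]
wrist_force: [-0.0, -0.2, -0.2]
grip_width: 0.001
grip_force: 0.0
```

```bash
python3 - <<'E'
from h import *
s=monitor.state();c=cams.camera('wrist');save(c,'wrist.png')
p=np.array(s['position']);R=np.array(s['eef_rot']);K=c['K'];M=c['mount'];np.savez('wrist.npz',p=p,Rt=R,**c)
print(p,s['wrist_force']);print(M.round(3).tolist())
X=np.array([.580,.227,.08]);t=R.T@(X-p);q=np.linalg.inv(M)@[*t,1];print('expected mark px',K@q[:3]/q[2])
E
```

```text
[0.57902048 0.22371986 0.19958489] [-0.00804527 -0.21133971 -0.22074194]
[[-0.0, -0.958, -0.285, 0.073], [1.0, -0.0, 0.001, 0.001], [-0.001, -0.285, 0.958, -0.142], [0.0, 0.0, 0.0, 1.0]]
expected mark px [309.9541725  224.48418474   1.        ]
```

View pics/wrist.png

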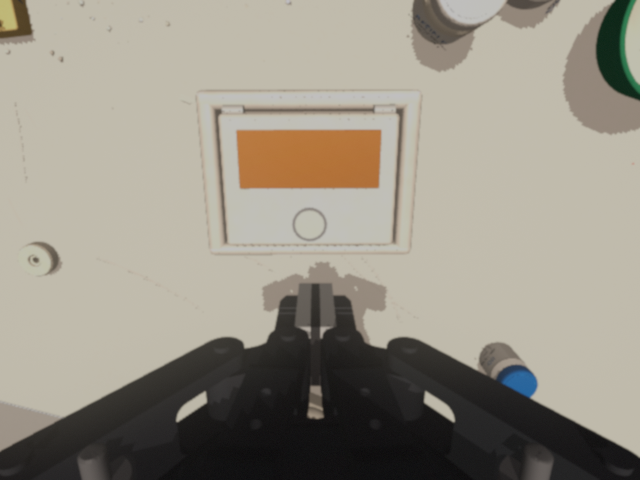

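The wrist view shows the ring at (310,224), matching the predicted (310,224), so the target is confirmed. I'll correct about 3 mm in y and descend to just above the mark.

Emit:
drive_tool(series=[2,-3,35,0,0,0,0,2,-3,70,0,0,0,0,2,-3,100,0,0,0,0,2,-3,110,0,0,0,0,2,-3,110,0,0,0,0])

```text
time_s: 2.9
position: [0.5806, 0.227, 0.0905]
eef_rot: [[0.948, 0.318, -0.0], [0.318, -0.948, -0.001], [-0.001, 0.001, -1.0]]
wrist_force: [0.8, -0.4, 0.2]
grip_width: 0.001
grip_force: 0.0
```

Emit:
drive_tool(series=[0,0,6,0,0,0,0,0,0,10,0,0,0,0,0,0,13,0,0,0,0,0,0,16,0,0,0,0,0,0,16,0,0,0,0])

```text
time_s: 3.52
position: [0.5808, 0.2282, 0.075]
eef_rot: [[0.948, 0.319, 0.001], [0.319, -0.948, 0.0], [0.001, 0.0, -1.0]]
wrist_force: [-1.1, -1.1, 6.5]
grip_width: -0.002
grip_force: 3.0
```

Emit:
drive_tool(series=[0,0,1,0,0,0,0,0,0,2,0,0,0,0,0,0,2,0,0,0,0])

```text
time_s: 3.9
position: [0.5808, 0.2283, 0.0744]
eef_rot: [[0.948, 0.319, 0.001], [0.319, -0.948, 0.0], [0.001, 0.0, -1.0]]
wrist_force: [-3.9, -1.3, 16.0]
grip_width: -0.002
grip_force: 8.1
```

The hatch is at its hard stop (16 N, z 0.0744). I'll draw back straight up, quickly.

Emit:
drive_tool(series=[0,0,-60,0,0,0,0,0,0,-120,0,0,0,0,0,0,-150,0,0,0,0,0,0,-150,0,0,0,0,0,0,-150,0,0,0,0])

```text
time_s: 4.53
position: [0.5798, 0.2279, 0.2213]
eef_rot: [[0.948, 0.319, -0.002], [0.319, -0.948, -0.001], [-0.002, 0.0, -1.0]]
wrist_force: [-0.1, -0.1, -0.7]
grip_width: -0.0
grip_force: 0.0
```

Emit:
drive_tool(series=[0,0,0,0,0,0,0,0,0,0,0,0,0,0,0,0,0,0,0,0,0,0,0,0,0,0,0,0,0,0,0,0,0,0,0])

```text
time_s: 5.15
position: [0.5806, 0.2282, 0.2222]
eef_rot: [[0.948, 0.319, 0.0], [0.319, -0.948, -0.0], [-0.0, 0.0, -1.0]]
wrist_force: [0.3, -0.6, 0.5]
grip_width: -0.004
grip_force: 0.0
```

```bash
python3 - <<'E'
from h import *
s=monitor.state();c=cams.camera('wrist');save(c,'wrist2.png');print(s['time_s'],s['position'],s['wrist_force'])
p=np.array(s['position']);R=np.array(s['eef_rot'])
c['R']=np.linalg.inv(c['mount'])[:3,:3]@R.T; c['t']=np.linalg.inv(c['mount'])[:3,3]-c['R']@p
W=cloud(c).reshape(-1,3)
a=np.array([.948,.319]);f=(W[:,:2]-[.611,.237])@a;l=(W[:,:2]-[.611,.237])@[-a[1],a[0]]
for x in range(-50,60,10):
    m=(abs(f-x/1e3)<.004)&(abs(l)<.05)&(W[:,2]<.17);print(x,np.nanmedian(W[m,2]).round(4) if m.any() else None)
E
```

```text
5.15 [0.58056049 0.2281807  0.22223148] [ 0.29098156 -0.62138087  0.4506589 ]
-50 0.0686
-40 None
-30 0.1296
-20 0.1254
-10 0.1185
0 0.1116
10 0.1054
20 0.0984
30 0.0915
40 0.0841
50 0.0692
```

View pics/wrist2.png

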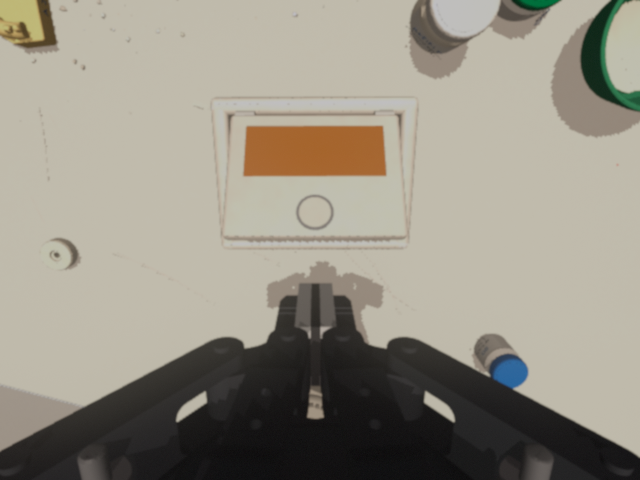

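The hatch is up: its slope is about 0.6 rad and its front edge is at about (315,238). Nothing else has moved. I'll watch it for more than two seconds.

Emit:
drive_tool(series=[0,0,0,0,0,0,0,0,0,0,0,0,0,0,0,0,0,0,0,0,0,0,0,0,0,0,0,0,0,0,0,0,0,0,0])

```text
time_s: 5.82
position: [0.5805, 0.2282, 0.2223]
eef_rot: [[0.948, 0.319, 0.0], [0.319, -0.948, -0.0], [0.0, 0.0, -1.0]]
wrist_force: [-0.8, 0.7, 0.2]
grip_width: -0.002
grip_force: 0.0
```

Emit:
drive_tool(series=[0,0,0,0,0,0,0,0,0,0,0,0,0,0,0,0,0,0,0,0,0,0,0,0,0,0,0,0,0,0,0,0,0,0,0])

```text
time_s: 6.45
position: [0.5805, 0.2282, 0.2223]
eef_rot: [[0.948, 0.319, 0.0], [0.319, -0.948, -0.0], [0.0, 0.0, -1.0]]
wrist_force: [-0.1, 0.3, -0.3]
grip_width: -0.0
grip_force: 0.0
```

Emit:
drive_tool(series=[0,0,0,0,0,0,0,0,0,0,0,0,0,0,0,0,0,0,0,0,0,0,0,0,0,0,0,0,0,0,0,0,0,0,0])

```text
time_s: 7.08
position: [0.5805, 0.2282, 0.2223]
eef_rot: [[0.948, 0.319, 0.0], [0.319, -0.948, -0.0], [0.0, 0.0, -1.0]]
wrist_force: [-0.1, -0.9, 0.0]
grip_width: -0.002
grip_force: 0.0
```

Emit:
drive_tool(series=[0,0,0,0,0,0,0,0,0,0,0,0,0,0,0,0,0,0,0,0,0,0,0,0,0,0,0,0,0,0,0,0,0,0,0])

```text
time_s: 7.7
position: [0.5805, 0.2282, 0.2223]
eef_rot: [[0.948, 0.319, -0.0], [0.319, -0.948, -0.0], [-0.0, 0.0, -1.0]]
wrist_force: [0.4, -0.0, -0.4]
grip_width: -0.005
grip_force: 0.0
```

```bash
python3 - <<'E'
from h import *
s=monitor.state();c=cams.camera('wrist');print(s['time_s'],s['wrist_force'])
p=np.array(s['position']);R=np.array(s['eef_rot'])
c['R']=np.linalg.inv(c['mount'])[:3,:3]@R.T; c['t']=np.linalg.inv(c['mount'])[:3,3]-c['R']@p
W=cloud(c).reshape(-1,3)
a=np.array([.948,.319]);f=(W[:,:2]-[.611,.237])@a;l=(W[:,:2]-[.611,.237])@[-a[1],a[0]]
m=(abs(f+.02)<.004)&(abs(l)<.05)&(W[:,2]<.17);h=np.nanmedian(W[m,2]);print(h)
if h>.12: print(ticket.close_job())
E
```

```text
7.7 [ 0.40267994 -0.02372073 -0.35462238]
0.12534716138155028
the job is handed in; nothing more can be done
None
```

I pressed the wide box's hatch once; it popped up and was still open 2.5 s after I first measured it open, the arm touched nothing else, and I handed the job in at about 8 s.

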